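# Hang the connector bin on the slat rail of a radio desk

## Task

Hang the small bin that has the upturned lip at its back on the slat rail: tilt it front end up, feed the lip into the groove, then lower the front so that the lip catches behind the upper slat and the bin hangs level and square on the rail. Leave the plain bin, the one without a lip, where it stands.

Things in the scene. Friction and masses are not known exactly. Their poses are not given: they have to be found in the camera images.
- hook_bin: Open grey plastic bin, 0.13-0.21 kg, upright and empty on the desk, left or right of the rail. Origin: centre of its underside; x to its front, y left, z up. 80 (x) by 76 by 50 mm high, walls 4 mm. Grip tab at the front, taken from above: upright plate, x 30 to 40, y -18 to 18, free for z 50 to 95 mm. Hanging lip at the back (see lip_top). Heel at the foot of the back: z 0 to 12, out to x -51.
- lip_top (a point): Middle of the top edge of hook_bin's lip, at (-58, 0, 80) mm in the bin's frame. The lip is 60 mm wide: a level neck 4 mm thick (z 46 to 50) runs from the back wall (x -40) to x -60 mm; at its end a plate 4 mm thick (x -60 to -56) rises to z 80. With its neck it is 34 mm high, too high for the 28 mm mouth when level.
- rail: Fixed aluminium slat rail, 270 (y) by 49 by 143 mm high, face turned away from the robot. Origin: on the desk under the middle of the face; x out of the face (plane x = 0), y along the rail, z up. Slats 5 mm thick; lower one ends at z 95, upper one z 123 to 139. Foot 6 mm high, out to x 20. A small hook hangs at y 96 to 120, out to x 61. The hung bin's origin is at x 40 to 51, z 49, heading as the rail's.
- mouth (a point): Middle of the groove mouth's free part: (0, -18, 109) mm in rail's frame, same axes. Mouth 28 mm high, free for rail y -130 to 95; hollow behind to x -45, z 139. Front raised 35 degrees, lip_top at rail x -5, z 113, the lip goes in and up at 45 degrees, 6 mm to spare, to about x -27, z 128; then lower the front: the neck rests on the lower slat, the lip behind the upper, the heel on the face.
- plain_bin: The other bin, to be left alone: same size, material and grip tab, but a flat back without lip or heel; on the other side of the rail. Origin: centre of its underside, axes as for hook_bin.
Mind the look-alikes: they are no part of the job. Leave any orange look-alike of the hook_bin alone.

How it is judged:
At the end, for the whole second after the job is handed in: The bin hangs at rest on the rail: its lip's top edge is 4 to 30 mm behind the face and over 124.5 mm above the desk, so behind the upper slat, within the rail's length; its underside is 39 to 59 mm above the desk; it is level within 10 degrees and square to the rail within 11 degrees (x of lip_top in the frame of rail between -0.03 and -0.004 m and z of lip_top in the frame of rail above 0.1245 m and y of lip_top in the frame of rail between -0.13 and 0.13 m and z of hook_bin in the frame of rail between 0.039 and 0.059 m and angle between hook_bin's own z axis and vertical below 0.175 rad and angle between the x axis of hook_bin and the x axis of rail, either way round below 0.2 rad and linear speed of hook_bin below 0.02 m/s and angular speed of hook_bin below 0.15 rad/s); the robot touches nothing.
It fails at once if the plain bin is moved by more than 30 mm or tipped (distance of plain_bin from where it was at the start of the episode above 0.03 m or angle between plain_bin's own z axis and vertical above 0.3 rad).
It also fails if it takes over 42 s, if anything falls off the work surface, if the arm or the gripper's body presses on something with over 40 N, if the wrist force passes 120 N, or if a joint passes its speed limit or range.

## Robot

A 6-joint arm with a two-finger parallel gripper is mounted at the origin on the work surface. World frame = base frame: x ahead of the robot, y to its left, z up, the work surface at z = 0. Lengths are in m, angles in rad, forces in N, time in s.
With the tool pointing down it reaches from about 0.25 to 0.725 m from the base axis. Payload 4 kg.
Tool frame: the origin (TCP) lies midway between the tips of the shut fingers; the grasp point (between the pads) lies 19 mm behind it; z points along the fingers, x is the direction in which the jaws open and shut, and the axes are right-handed (so a half turn about z gives the same grasp; the last joint's range is limited). The gripper opens to 85 mm and grips with 20 to 120 N. Pads are 22 mm wide; open, the fingers measure 114 mm over their backs; the gripper's body (76 mm by 85 mm) begins 54 mm behind the grasp point. The pads swing forward as they close: fully open they stand 13 mm farther back than shut.
Start: joints at [1.206, 0.241, 0.005, 1.335, 0, 1.571], TCP at [0.178, 0.467, 0.205] pointing down, gripper open.
Joint ranges: [-2.72, 2.72], [-1.05, 1.87], [-1.09, 1.28], [-1.99, 2.15], [-1.42, 1.44], [-3.14, 3.14]. Speed limits (rad/s): [2.79, 2.79, 3.14, 3.14, 3.14, 3.14].

## Interface

Orientations are given as a unit quaternion [w, x, y, z].
In Python, from bench import status, viewer, workorder gives the robot as it stands. The module is installed in compiled form; this text tells all that it offers.
- The arm moves only by the shell command python3 -m pendant 'ROWS' [FORCE]. ROWS is JSON, a list that holds one entry, the list of rows, each a list of 7 numbers: the opening, from 0 (shut) to 1 (fully open), then the shift along the tool's x, y, z in m, then the turn, a rotation vector about the tool's x, y, z in rad. In form: [[[gripper, dx, dy, dz, wx, wy, wz], ...]]. A call has 1 to 20 rows; each row is the pose to reach, as a shift and turn from the pose commanded when the call began, along the tool's axes at that moment; what a row does not reach only later rows make up. A row lasts 1/8 s, in which the tool goes at most 62.5 mm and 10.7 degrees, less where a joint would pass 70% of its speed; a pose out of reach is approached as far as the arm can. A call with a gripper value outside its range is refused whole. The fingers move at their own pace and stop on an object; FORCE is the grip in N (left out, the last holds). Time passes only in rows, so rows that repeat a pose let the fingers close. It gives the time, the measured TCP pose, the force and the opening at its end, in the units of the state.
- status.sense(): the state, without advancing time (a new reading comes with each control period).
- viewer.camera(name): name is "scene" or "top"; returns the picture (480x640x3 uint8, red, green, blue); there is no depth.
- viewer.camera_info(name): a dict with "fovy" (degrees; the focal length in pixels is half the picture's height over the tangent of half this angle, whatever the lens; pixels are square), "cx", "cy" (the principal point, pixels), "rvec" (rotation vector, rad) and "tvec" (3), from world to camera coordinates, as OpenCV has them. Camera axes: x right, y down, z forward; pixel columns grow to the right and rows downward; lengths in m; the calibration is good to about 2 mm. A picture is of the moment at which its call begins. camera_info takes no time and is no camera call.
- workorder.close_job(): hands the job in, once; it reports no verdict.
The state is a dict: "time_s": time; "joints": joint angles; "qd": joint speeds; "joint_torque": joint torques, N m; "eef_pos": TCP position; "orientation": TCP orientation; "contact_force": force on the tool from outside, world axes, zero at the start; "torque": the same for the moment, N m; "gripper_width": finger opening in m.
Only numpy, scipy, OpenCV 4.12 (cv2) and the standard library are available. Lean on these libraries where they do the work, as an engineer would, in place of code of your own. Each camera call takes 0.05 s, during which the arm holds its last target.

## Working session

There is one attempt and no reset: what is moved stays moved. The work goes in short steps, Python scripts to look and compute and a shell command to move; the robot and the scene stay as the last step left them, time stands still between calls to the robot, and variables do not carry over. Pictures are saved under pics/ and viewed, and the job is handed in when it is done.

```bash
mkdir -p pics; ls; python3 - <<'E'
from bench import status, viewer
import cv2
for n in ("scene","top"):
    im=viewer.camera(n); cv2.imwrite(f"pics/{n}0.png",im[:,:,::-1]); print(n,viewer.camera_info(n))
print(status.sense())
E
```

```text
pics
scene {'fovy': 45.02003818184913, 'cx': 317.93408692326096, 'cy': 231.90558179382347, 'rvec': array([ 2.33664688,  0.91685404, -0.33628787]), 'tvec': array([-0.4060701 , -0.22840776,  1.47302773])}
top {'fovy': 44.13748169596714, 'cx': 318.1337474427801, 'cy': 244.17026061598725, 'rvec': array([ 2.13397929, -2.18870008,  0.11209777]), 'tvec': array([0.01891113, 0.56483711, 1.35347061])}
{'time_s': 0.1, 'joints': array([ 1.20601646e+00,  2.41327192e-01,  3.83901974e-03,  1.33519894e+00,
       -3.73088529e-05,  1.57079625e+00]), 'qd': array([-0.00210795, -0.0029022 ,  0.00225343,  0.00226756,  0.0014216 ,
        0.00185001]), 'joint_torque': array([-5.89590873e-04, -3.73138797e+01,  2.53010362e+01,  1.08473108e-02,
       -6.44305464e-05,  1.45624057e-06]), 'eef_pos': array([0.17816047, 0.46651319, 0.20419964]), 'orientation': array([ 5.51517980e-04,  8.23632911e-01,  5.67122504e-01, -7.68077504e-04]), 'contact_force': array([ 0.13630739, -0.06000849, -0.63881906]), 'torque': array([ 0.07219543,  0.03722662, -0.01760925]), 'gripper_width': 0.08560799739391171}
```

View pics/scene0.png

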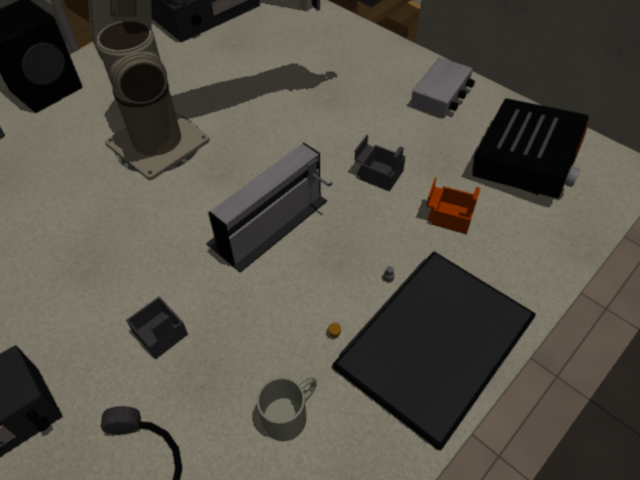

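View pics/top0.png

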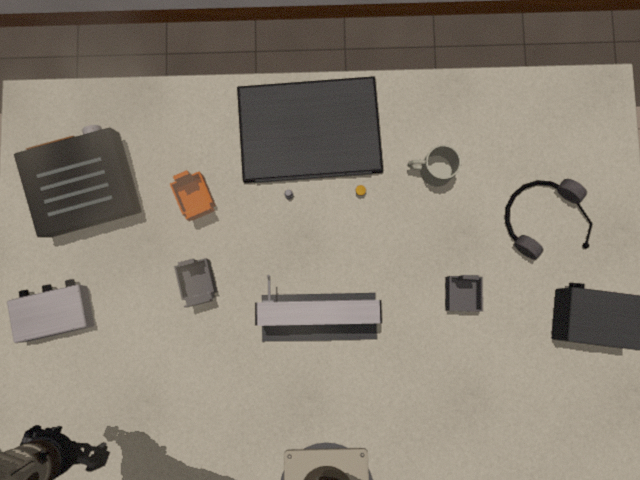

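```bash
python3 - <<'E'
import cv2,numpy as np
s=cv2.imread("pics/scene0.png");t=cv2.imread("pics/top0.png")
a=lambda im,x,y,w,h,k:cv2.convertScaleAbs(cv2.resize(im[y:y+h,x:x+w],None,fx=k,fy=k,interpolation=2),alpha=2)
r=np.hstack([a(s,345,125,75,75,5),a(t,160,245,75,75,5)])
cv2.imwrite("pics/c1.png",r)
r=np.hstack([a(s,195,135,150,140,2.6),a(t,245,265,150,140,2.6)])
cv2.imwrite("pics/c2.png",r)
r=np.hstack([a(s,120,285,75,75,5),a(t,430,255,75,75,5)])
cv2.imwrite("pics/c3.png",r)
E
```

```text
(no output)
```

View pics/c1.png

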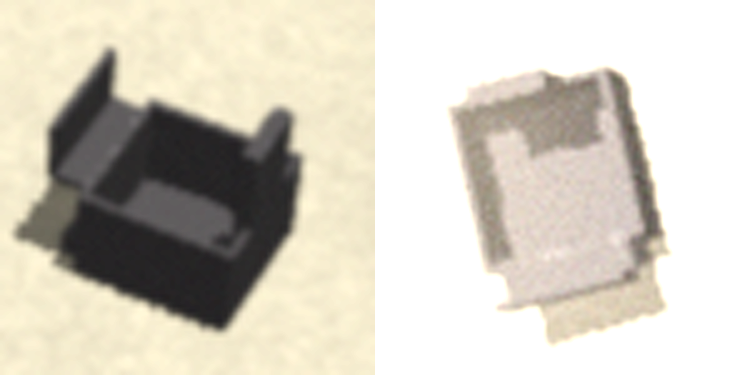

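View pics/c2.png

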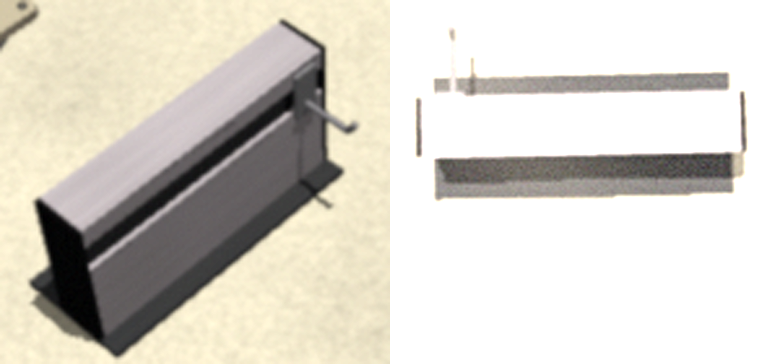

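View pics/c3.png

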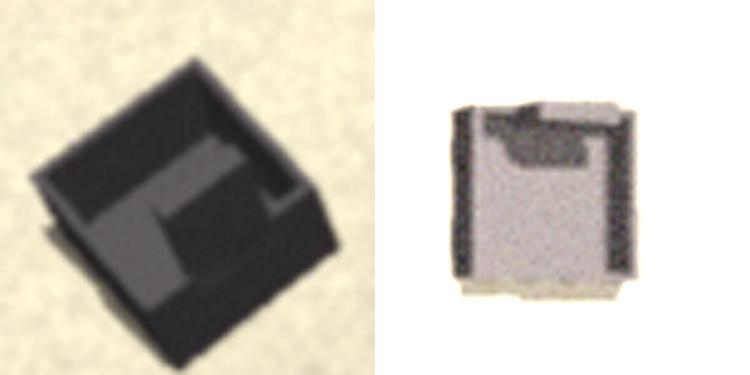

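```bash
cat > h.py <<'E'
import cv2,numpy as np
from bench import viewer
def cam(n):
    i=viewer.camera_info(n);R=cv2.Rodrigues(np.array(i['rvec']))[0];f=240/np.tan(np.radians(i['fovy']/2))
    return R,np.array(i['tvec']),f,i['cx'],i['cy']
def ray(n,u,v):
    R,t,f,cx,cy=cam(n);d=R.T@np.array([(u-cx)/f,(v-cy)/f,1]);return -R.T@t,d
def onz(n,u,v,z):
    o,d=ray(n,u,v);return o+d*(z-o[2])/d[2]
def tri(a,b):
    (o1,d1),(o2,d2)=ray('scene',*a),ray('top',*b)
    A=np.stack([d1,-d2],1);s=np.linalg.lstsq(A,o2-o1,rcond=None)[0]
    p,q=o1+d1*s[0],o2+d2*s[1];return (p+q)/2,np.linalg.norm(p-q)
def proj(n,P):
    R,t,f,cx,cy=cam(n);c=np.atleast_2d(P)@R.T+t;return np.stack([f*c[:,0]/c[:,2]+cx,f*c[:,1]/c[:,2]+cy],1)
def crop(im,x,y,w,h,k,out,al=2.,g=10):
    r=cv2.convertScaleAbs(cv2.resize(im[y:y+h,x:x+w],None,fx=k,fy=k,interpolation=2),alpha=al)
    for u in range(x-x%g+g,x+w,g): cv2.putText(r,str(u),(int((u-x+.5)*k),10),0,.35,(0,0,255));cv2.line(r,(int((u-x+.5)*k),12),(int((u-x+.5)*k),18),(0,0,255))
    for v in range(y-y%g+g,y+h,g): cv2.putText(r,str(v),(0,int((v-y+.5)*k)),0,.35,(0,0,255));cv2.line(r,(22,int((v-y+.5)*k)),(28,int((v-y+.5)*k)),(0,0,255))
    cv2.imwrite(out,r)
E
python3 - <<'E'
from h import *
s=cv2.imread("pics/scene0.png");t=cv2.imread("pics/top0.png")
crop(s,345,125,70,70,8,"pics/d1.png",3);crop(t,165,250,65,65,9,"pics/d2.png",1.5)
crop(t,245,265,150,85,5,"pics/d3.png",1.3)
E
```

```text
(no output)
```

View pics/d1.png

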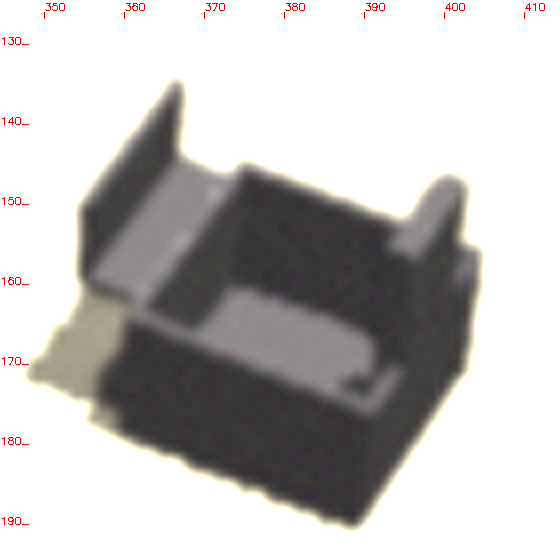

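View pics/d2.png

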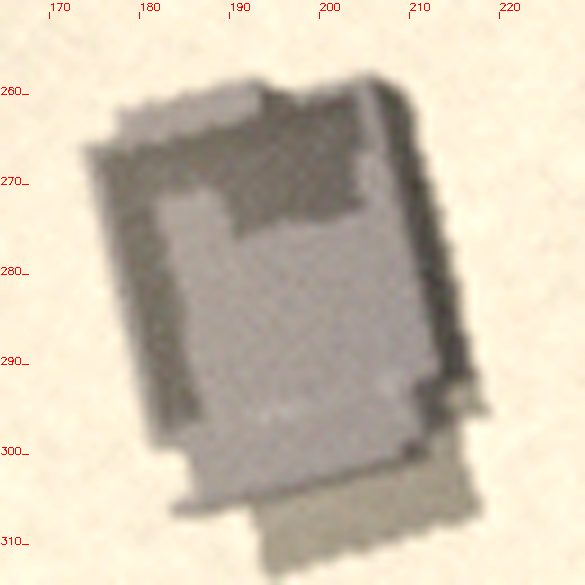

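View pics/d3.png

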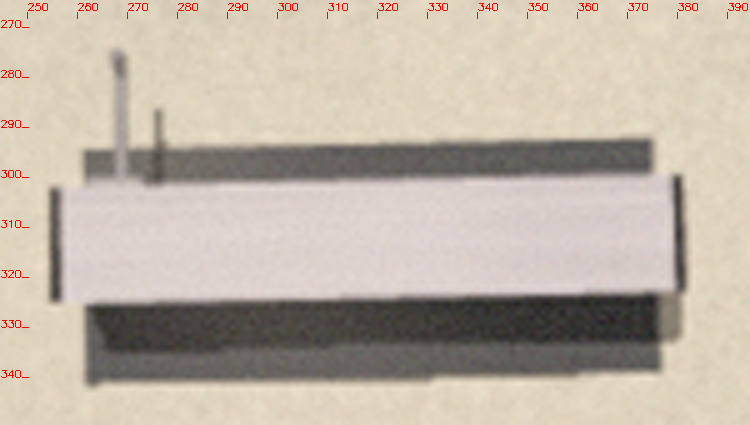

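```bash
python3 - <<'E'
from h import *
P=lambda z,L:[print(z,uv,onz('top',*uv,z).round(4)[:2]) for uv in L]
P(.095,[(177.3,262.2),(192.8,258.7),(193.5,261.8),(178,265.8)])
P(.05,[(173.7,266.5),(205,258.5),(181.2,299.2)])
P(.0,[(217.5,295.2)])
print('rail');P(.143,[(254.3,302.2),(379.3,300),(380.3,323),(255.3,325.3)])
P(.006,[(261,294.8),(374,292.5)])
for a,b in [((366.2,135.3),(210.5,300.8)),((354.7,151),(183.5,306.7)),((365.8,135.3),(212,300.3))]: print(tri(a,b))
print([onz('scene',*uv,z).round(4) for uv,z in [((388.5,190),0),((402.5,171),0),((390.5,175),.05),((354.7,151),.08),((366.5,135.3),.08)]])
E
```

```text
0.095 (177.3, 262.2) [0.5258 0.3189]
0.095 (192.8, 258.7) [0.5327 0.2843]
0.095 (193.5, 261.8) [0.5257 0.2828]
0.095 (178, 265.8) [0.5177 0.3173]
0.05 (173.7, 266.5) [0.5199 0.3382]
0.05 (205, 258.5) [0.5366 0.266 ]
0.05 (181.2, 299.2) [0.4445 0.3209]
0.0 (217.5, 295.2) [0.453  0.2465]
rail
0.143 (254.3, 302.2) [0.432  0.1429]
0.143 (379.3, 300) [ 0.4301 -0.123 ]
0.143 (380.3, 323) [ 0.3816 -0.1233]
0.143 (255.3, 325.3) [0.3833 0.1414]
0.006 (261, 294.8) [0.4512 0.1426]
0.006 (374, 292.5) [ 0.4499 -0.1241]
(array([0.4490608 , 0.25142327, 0.12563743]), np.float64(0.032627881214220465))
(array([0.41598977, 0.30738181, 0.02446521]), np.float64(0.03601224933740566))
(array([0.4502498 , 0.24784758, 0.12875633]), np.float64(0.03334997708296669))
[array([0.5348, 0.2657, 0.    ]), array([0.521 , 0.3365, 0.    ]), array([0.5347, 0.2667, 0.05  ]), array([0.4428, 0.2467, 0.08  ]), array([0.4289, 0.305 , 0.08  ])]
```

The lipped bin is at top (197,282) / scene (380,165). Things that could be mistaken for it are the plain bin at top (464,294) / scene (157,327), which has no lip, and the orange one at top (193,195) / scene (452,205). The crop d1 clearly shows the lip plate and neck at the back, so I choose that one. Next I work out the rail in the scene view and the first move.

```bash
cat >> h.py <<'E'
from scipy.spatial.transform import Rotation as Ro
from bench import status
RAIL=np.array([.431,.0096,0]);RH=-.007
def toolR(head,th=0): # tool x along bin x, tool z = -bin z ; front raised th
    return Ro.from_euler('z',head)*Ro.from_euler('y',-th)*Ro.from_euler('x',np.pi)
def cur():
    s=status.sense();q=s['orientation'];return s['eef_pos'],Ro.from_quat([q[1],q[2],q[3],q[0]]),s
def delta(p,R,base=None):
    p0,R0=base if base else cur()[:2]
    return np.r_[R0.inv().apply(p-p0),(R0.inv()*R).as_rotvec()].round(4)
TZ=.060
def hang(X,Z,th,y=-.01): # TCP pose for lip_top at rail X,y,Z tilt th deg
    t=np.radians(th);R=toolR(RH,t);B=R*Ro.from_euler('x',np.pi)
    lip=RAIL+Ro.from_euler('z',RH).apply([X,y,Z])
    return lip+B.apply([.035+.058,0,TZ-.080]),R
E
python3 - <<'E'
from h import *
s=cv2.imread("pics/scene0.png");crop(s,205,140,130,130,5,"pics/e1.png",2)
print(delta(np.array([.5246,.300,.15]),toolR(.230)))
print(delta(np.array([.5246,.300,.06]),toolR(.230)))
E
```

```text
[-0.0319  0.383   0.0543  0.001   0.0017  0.976 ]
[-0.0317  0.383   0.1443  0.001   0.0017  0.976 ]
```

View pics/e1.png

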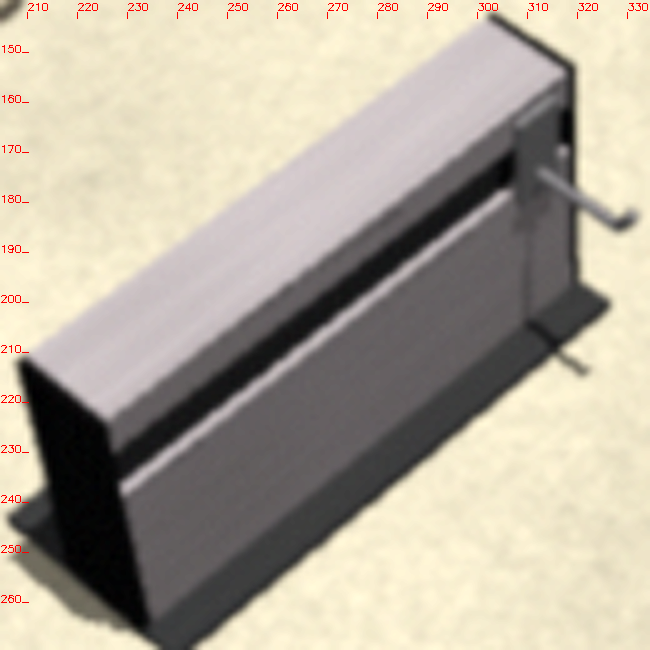

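```bash
python3 - <<'E'
from h import *
for uv,z in [((224.7,223.7),.143),((317,153),.143),((232.5,264.5),.006),((323.5,200.5),.006),((227,238),.095),((304,178.5),.095)]: print(uv,onz('scene',*uv,z).round(4))
E
python3 -m pendant '[[[1,-0.006,0.06,0.01,0,0,0.16],[1,-0.012,0.12,0.02,0,0,0.32],[1,-0.018,0.18,0.03,0,0,0.48],[1,-0.024,0.24,0.04,0,0,0.64],[1,-0.03,0.3,0.05,0,0,0.8],[1,-0.032,0.36,0.054,0.001,0.002,0.95],[1,-0.032,0.383,0.054,0.001,0.002,0.976],[1,-0.032,0.383,0.054,0.001,0.002,0.976],[1,-0.032,0.383,0.054,0.001,0.002,0.976]]]' 40
python3 - <<'E'
from h import *
cv2.imwrite("pics/s1.png",viewer.camera('scene')[:,:,::-1]);cv2.imwrite("pics/t1.png",viewer.camera('top')[:,:,::-1])
crop(cv2.imread("pics/s1.png"),325,70,120,130,4.5,"pics/s1c.png",2)
print(delta(np.array([.5246,.300,.06]),toolR(.230)))
E
```

```text
(224.7, 223.7) [ 0.429  -0.1243  0.143 ]
(317, 153) [0.4283 0.1374 0.143 ]
(232.5, 264.5) [ 0.4274 -0.1269  0.006 ]
(323.5, 200.5) [0.4478 0.1351 0.006 ]
(227, 238) [ 0.4259 -0.1246  0.095 ]
(304, 178.5) [0.4268 0.0965 0.095 ]
time_s: 1.23
eef_pos: [0.5237, 0.3007, 0.1505]
orientation: [-0.001, 0.993, 0.115, -0.0]
contact_force: [-0.3, 0.1, 0.0]
gripper_width: 0.0855
[ 0.0007  0.0016  0.091  -0.0018 -0.0006  0.0018]
```

View pics/s1c.png

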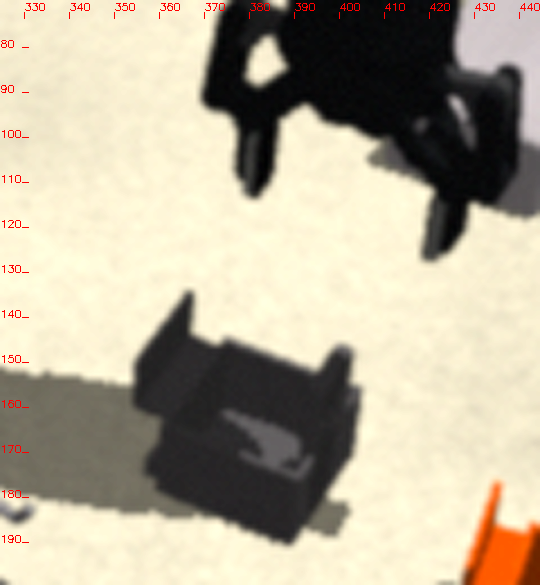

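The fingers, at scene (381,112) and (421,126), straddle the tab line. I descend and grip.

```bash
sed -i 's/\.431,\.0096/.4295,.0096/;s/RH=-.007/RH=-.004/' h.py
python3 -m pendant '[[[1,0,0.001,0.03,0,0,0],[1,0.001,0.001,0.06,-0.001,0,0.002],[1,0.001,0.001,0.08,-0.002,0,0.002],[1,0.001,0.001,0.091,-0.002,0,0.002],[1,0.001,0.001,0.091,-0.002,0,0.002]]]' 40
python3 -m pendant '[[[0,0,0,0,0,0,0],[0,0,0,0,0,0,0],[0,0,0,0,0,0,0],[0,0,0,0,0,0,0],[0,0,0,0,0,0,0],[0,0,0,0,0,0,0]]]' 70
python3 - <<'E'
from h import *
p,R,s=cur();print(p,s['contact_force'],R.as_matrix().round(3))
cv2.imwrite("pics/s2.png",viewer.camera('scene')[:,:,::-1]);cv2.imwrite("pics/t2.png",viewer.camera('top')[:,:,::-1])
crop(cv2.imread("pics/s2.png"),325,90,120,120,4.5,"pics/s2c.png",3)
E
```

```text
time_s: 1.95
eef_pos: [0.5251, 0.3003, 0.0597]
orientation: [0.0, 0.993, 0.114, 0.0]
contact_force: [-0.0, -1.4, 1.2]
gripper_width: 0.0854
time_s: 2.7
eef_pos: [0.5266, 0.3001, 0.0606]
orientation: [-0.0, 0.994, 0.114, 0.001]
contact_force: [-0.3, -0.7, 2.7]
gripper_width: 0.0075
[0.52656264 0.30011855 0.06057063] [-0.3328217  -0.74170094  2.68234415] [[ 0.974  0.226  0.002]
 [ 0.226 -0.974  0.   ]
 [ 0.002  0.    -1.   ]]
```

View pics/s2c.png

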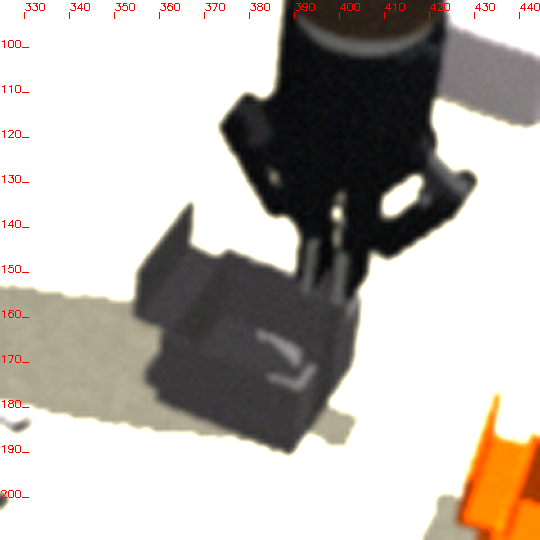

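The tab sits between the pads (scene 393–400,150). I lift it and carry it over the rail hook.

```bash

python3 -m pendant '[[[0,0,0,-0.03,0,0,0],[0,0,0,-0.07,0,0,0],[0,0,0,-0.12,0,0,0],[0,0,0,-0.16,0,0,0],[0,0,0,-0.16,0,0,0],[0,0,0,-0.16,0,0,0]]]' 70
python3 - <<'E'
from h import *
p,R,s=cur();print(s['contact_force'],s['gripper_width'])
cv2.imwrite("pics/s3.png",viewer.camera('scene')[:,:,::-1])
crop(cv2.imread("pics/s3.png"),325,40,140,140,4,"pics/s3c.png",3)
for a in [(.07,.20,0),(.06,.17,20),(.04,.113,35),(.025,.113,35)]:
    q,Q=hang(*a);print(a,q.round(3),delta(q,Q))
E
```

```text
time_s: 3.55
eef_pos: [0.5251, 0.2996, 0.2185]
orientation: [0.001, 0.994, 0.114, -0.001]
contact_force: [0.1, -0.2, -0.7]
gripper_width: 0.0078
[ 0.084196   -0.16967845 -0.6806118 ] 0.0077859782107143295
(0.07, 0.2, 0) [ 0.592 -0.001  0.18 ] [-0.0019  0.308   0.0382  0.0016  0.0024  0.232 ]
(0.06, 0.17, 20) [ 0.584 -0.001  0.183] [-0.0105  0.306   0.0352 -0.0389  0.3499  0.23  ]
(0.04, 0.113, 35) [ 0.557 -0.001  0.15 ] [-0.0362  0.2998  0.0683 -0.0693  0.6105  0.2253]
(0.025, 0.113, 35) [ 0.542 -0.001  0.15 ] [-0.0508  0.2963  0.0684 -0.0693  0.6105  0.2253]
```

View pics/s3c.png

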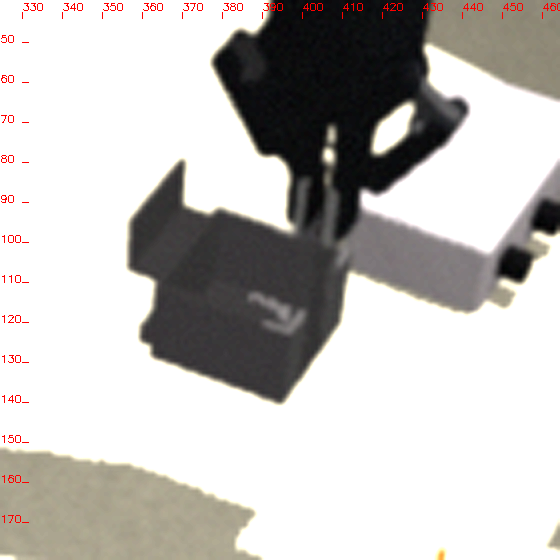

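```bash

python3 -m pendant '[[[0,0.01,0.03,0,0,0,0.03],[0,0.01,0.08,0,0,0,0.07],[0,0.005,0.13,0,0,0,0.11],[0,0,0.18,0,0,0,0.15],[0,0,0.23,0,0,0,0.19],[0,0,0.28,0,0,0,0.23],[0,0,0.305,0,-0.02,0.175,0.23],[0,-0.01,0.306,0.015,-0.039,0.35,0.23],[0,-0.02,0.304,0.03,-0.055,0.5,0.228],[0,-0.036,0.3,0.045,-0.069,0.61,0.225],[0,-0.036,0.3,0.06,-0.069,0.61,0.225],[0,-0.036,0.3,0.068,-0.069,0.61,0.225],[0,-0.036,0.3,0.068,-0.069,0.61,0.225]]]' 70
python3 - <<'E'
from h import *
p,R,s=cur();print(s['contact_force'],s['gripper_width'])
s3=viewer.camera('scene')[:,:,::-1].copy();t3=viewer.camera('top')[:,:,::-1].copy()
cv2.imwrite("pics/s4.png",s3);cv2.imwrite("pics/t4.png",t3)
crop(s3,210,110,150,140,4.5,"pics/s4c.png",2.5);crop(t3,250,230,140,110,5,"pics/t4c.png",2)
for a in [(.04,.113,35),(.025,.113,35)]:
    q,Q=hang(*a);print(a,q.round(3),delta(q,Q))
E
```

```text
time_s: 5.22
eef_pos: [0.5597, -0.0003, 0.1521]
orientation: [-0.0, 0.953, -0.002, 0.302]
contact_force: [0.2, -0.8, -0.6]
gripper_width: 0.0074
[ 0.15868918 -0.79370066 -0.64866485] 0.007383692147417056
(0.04, 0.113, 35) [ 0.557 -0.001  0.15 ] [-0.005   0.0006  0.0008 -0.0019 -0.0053 -0.0009]
(0.025, 0.113, 35) [ 0.542 -0.001  0.15 ] [-0.0173  0.0006 -0.0079 -0.0019 -0.0053 -0.0009]
```

View pics/s4c.png

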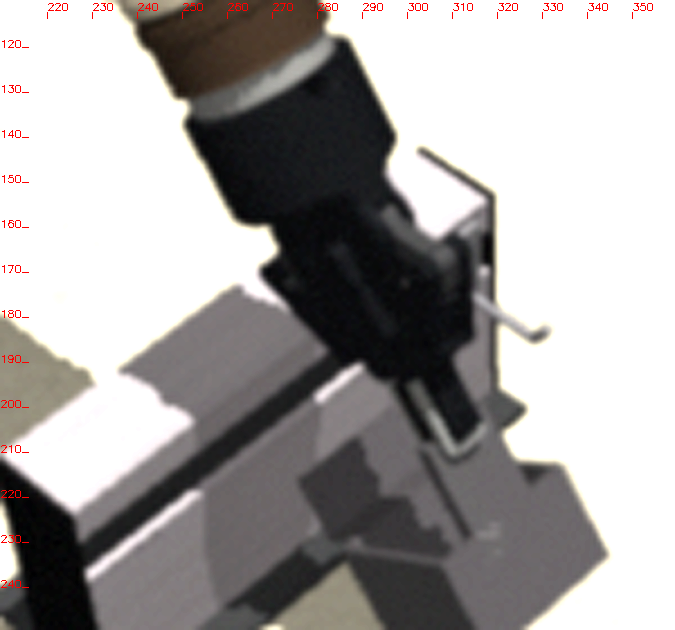

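View pics/t4c.png

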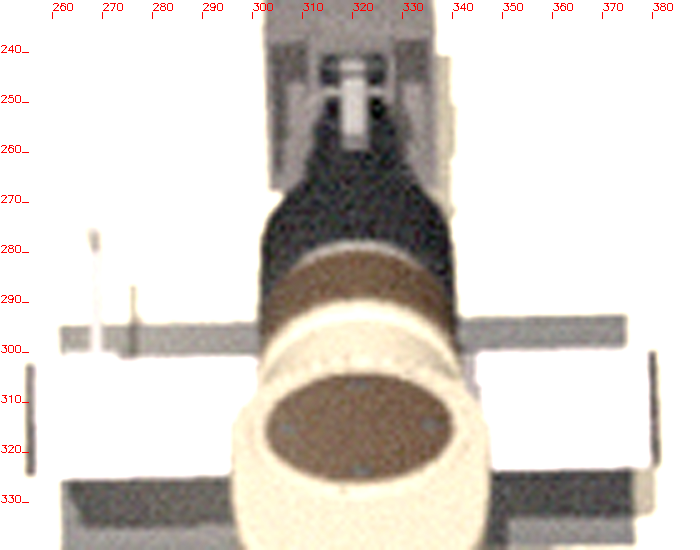

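I check the held bin against its predicted corners before inserting it.

```bash
python3 - <<'E'
from h import *
p,R,s=cur();B=R*Ro.from_euler('x',np.pi)
im=cv2.imread("pics/s4.png");t=cv2.imread("pics/t4.png")
pts=np.array([[x,y,z] for x,y,z in [(-58,30,80),(-58,-30,80),(-60,-30,46),(-40,-38,50),(40,-38,50),(40,-38,0),(40,38,0),(-51,-38,0),(40,38,50),(-40,38,50)]])/1e3
W=p+B.apply(pts-[.035,0,TZ])
a=proj('scene',W);print(a.round(1).tolist())
k=4
for n,i,x0,y0,o in(('scene',im,225,130,"pics/s4o.png"),('top',t,260,210,"pics/t4o.png")):
    a=proj(n,W);r=cv2.convertScaleAbs(cv2.resize(i[y0:y0+145,x0:x0+140],None,fx=k,fy=k,interpolation=2),alpha=3)
    for j,q in enumerate(a):
        c=tuple(int(v) for v in (q-[x0,y0]+.5)*k);cv2.circle(r,c,2,(0,0,255),-1);cv2.putText(r,str(j),c,0,.4,(0,255,0))
    cv2.imwrite(o,r)
E
```

```text
[[297.5, 200.1], [276.5, 216.7], [283.7, 230.3], [285.3, 231.8], [308.1, 235.2], [319.5, 256.2], [345.8, 233.2], [293.6, 251.1], [335.2, 212.4], [311.6, 210.3]]
```

View pics/s4o.png

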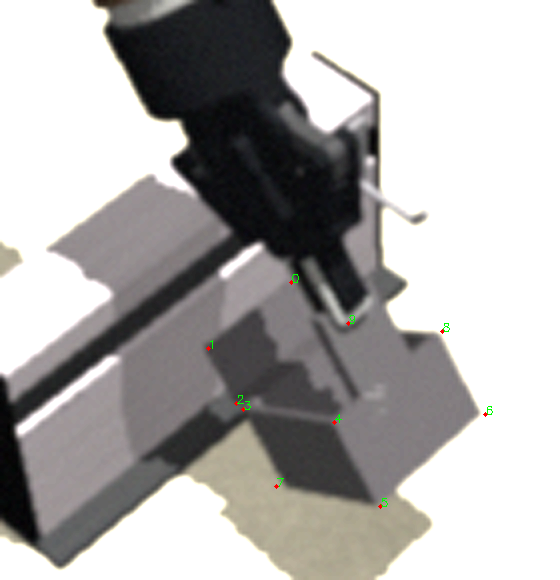

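View pics/t4o.png

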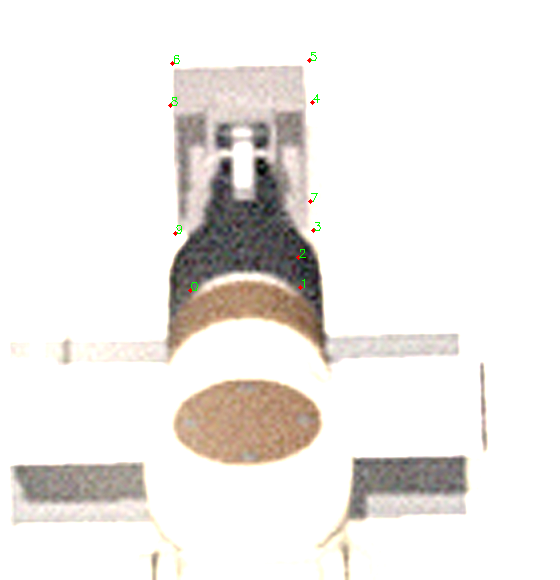

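The prediction fits within about 1.5 px in both views, so the bin is seated and tilted as planned. I feed the lip to the mouth.

```bash
python3 - <<'E'
from h import *
for a in [(.02,.113,35),(-.004,.113,35)]:
    q,Q=hang(*a);print(a,q.round(3),delta(q,Q))
E
```

```text
(0.02, 0.113, 35) [ 0.537 -0.001  0.15 ] [-0.0213  0.0006 -0.0108 -0.0019 -0.0053 -0.0009]
(-0.004, 0.113, 35) [ 0.513 -0.001  0.15 ] [-0.0409  0.0006 -0.0246 -0.0019 -0.0053 -0.0009]
```

```bash

python3 -m pendant '[[[0,-0.01,0,-0.005,-0.001,-0.003,0],[0,-0.021,0,-0.011,-0.002,-0.005,0],[0,-0.031,0,-0.018,-0.002,-0.005,0],[0,-0.041,0,-0.025,-0.002,-0.005,0],[0,-0.041,0,-0.025,-0.002,-0.005,0],[0,-0.041,0,-0.025,-0.002,-0.005,0]]]' 70
cat > look.py <<'E'
import sys
from h import *
n=sys.argv[1]
s3=viewer.camera('scene')[:,:,::-1].copy();cv2.imwrite(f"pics/s{n}.png",s3)
crop(s3,215,120,140,135,5,f"pics/s{n}c.png",3)
p,R,s=cur();B=R*Ro.from_euler('x',np.pi)
L=p+B.apply([-.093,0,.080-TZ]);O=p+B.apply([-.035,0,-TZ]);r=Ro.from_euler('z',RH)
print('lip',(r.inv().apply(L-RAIL)*1e3).round(1),'org',(r.inv().apply(O-RAIL)*1e3).round(1),'bin rpy',(r.inv()*B).as_euler('zyx',True).round(2),'F',s['contact_force'].round(1),s['torque'].round(2),s['gripper_width'],s['time_s'])
for a in sys.argv[2:]:
    q,Q=hang(*map(float,a.split(',')));print(a,delta(q,Q))
E
python3 look.py 5 -.004,.113,35 -.026,.129,35
```

```text
time_s: 6.08
eef_pos: [0.5107, -0.0002, 0.1491]
orientation: [0.001, 0.954, -0.002, 0.3]
contact_force: [-0.2, -0.5, -1.6]
gripper_width: 0.0074
lip [ -6.5  -9.4 112.1] org [86.9 -9.5 79.6] bin rpy [-6.000e-02 -3.488e+01 -1.000e-02] F [ 0.5 -0.3 -1.7] [-0.03  0.74  0.02] 0.007553293344003857 6.125
-.004,.113,35 [ 0.0026  0.0005  0.0005  0.0001  0.0022 -0.0009]
-.026,.129,35 [-0.0063  0.0005 -0.0253  0.0001  0.0022 -0.0009]
```

View pics/s5c.png

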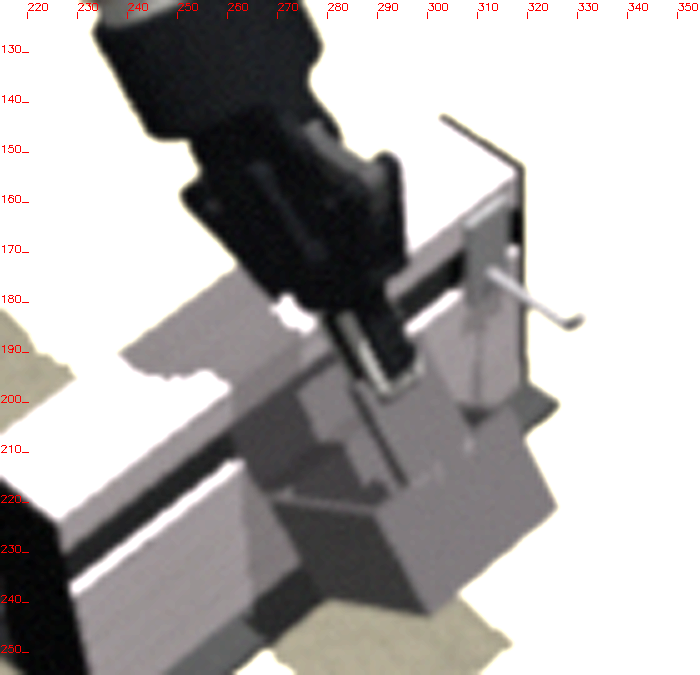

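The lip edge, at scene (262,205), is just entering the dark mouth under the upper slat, and there is no contact force. I feed it in at 45°.

```bash

python3 -m pendant '[[[0,0,0,-0.006,0,0,0],[0,-0.001,0,-0.013,0,0.001,0],[0,-0.001,0,-0.013,0,0.001,0]]]' 70
python3 look.py 6 -.026,.129,35
```

```text
time_s: 6.5
eef_pos: [0.5027, -0.0002, 0.1598]
orientation: [0.001, 0.954, -0.002, 0.301]
contact_force: [0.9, 0.0, -0.5]
gripper_width: 0.0075
lip [-14.3  -9.4 122.7] org [79.2 -9.4 90.5] bin rpy [-6.000e-02 -3.502e+01 -1.000e-02] F [ 0.8 -0.4 -0.8] [0.01 0.52 0.02] 0.007225888967027537 6.55
-.026,.129,35 [-0.006   0.0005 -0.0118  0.0001 -0.0004 -0.0009]
```

View pics/s6c.png

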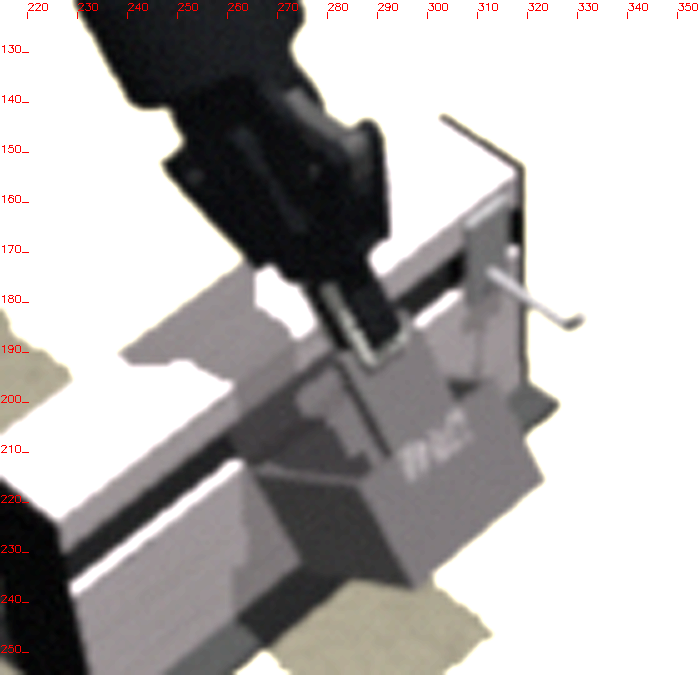

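```bash

python3 -m pendant '[[[0,-0.003,0,-0.006,0,0,0],[0,-0.006,0,-0.012,0,0,0],[0,-0.006,0,-0.012,0,0,0],[0,-0.006,0,-0.012,0,0,0]]]' 70
python3 look.py 7 -.026,.129,35 -.022,.131,25 -.018,.131,15 -.013,.131,8 -.010,.130,4
```

```text
time_s: 7.05
eef_pos: [0.4902, -0.0001, 0.165]
orientation: [0.001, 0.954, -0.002, 0.3]
contact_force: [0.8, 0.2, -1.8]
gripper_width: 0.007
lip [-26.8  -9.4 128.2] org [66.5 -9.4 95.8] bin rpy [-6.00e-02 -3.49e+01 -1.00e-02] F [-1.  -0.6 -1.6] [-0.03  0.7  -0.02] 0.0075506141345710875 7.1
-.026,.129,35 [ 0.0012  0.0005 -0.0004  0.0001  0.0017 -0.0009]
-.022,.131,25 [ 7.000e-04  5.000e-04  1.620e-02  1.000e-04 -1.728e-01 -9.000e-04]
-.018,.131,15 [-0.0035  0.0005  0.0332 -0.     -0.3473 -0.0009]
-.013,.131,8 [-6.200e-03  5.000e-04  4.550e-02 -1.000e-04 -4.695e-01 -9.000e-04]
-.010,.130,4 [-8.700e-03  5.000e-04  5.310e-02 -1.000e-04 -5.393e-01 -9.000e-04]
```

View pics/s7c.png

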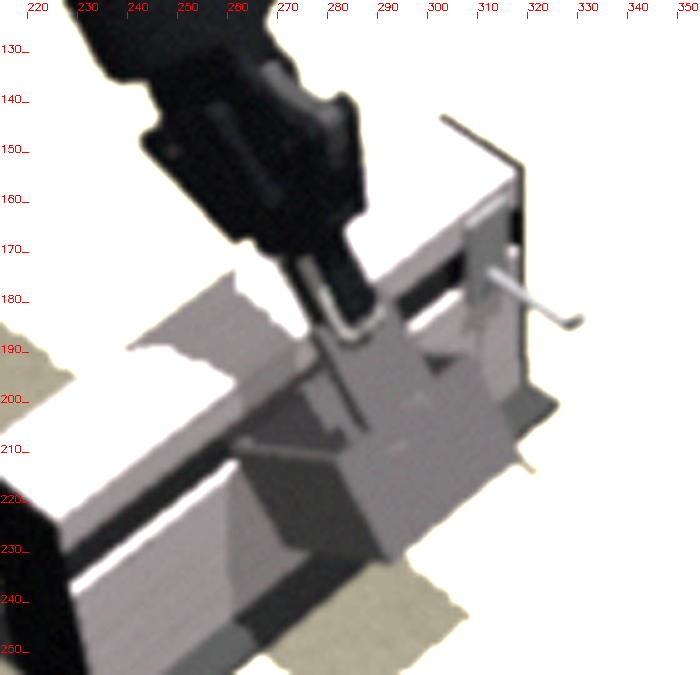

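The lip is in behind the slat, with its neck edge at scene (262,210), and no contact shows. I lower the front.

```bash

python3 -m pendant '[[[0,0.001,0,0.008,0,-0.08,0],[0,0.001,0,0.016,0,-0.173,0],[0,-0.001,0,0.025,0,-0.26,0],[0,-0.003,0,0.033,0,-0.347,0],[0,-0.003,0,0.033,0,-0.347,0]]]' 70
python3 look.py 8 -.018,.131,15 -.013,.131,8 -.010,.130,4
```

```text
time_s: 7.72
eef_pos: [0.5088, -0.0002, 0.1361]
orientation: [0.0, 0.991, -0.002, 0.131]
contact_force: [-0.9, -0.3, -0.8]
gripper_width: 0.0074
lip [-16.9  -9.4 131.1] org [59.9 -9.4 68.9] bin rpy [-5.000e-02 -1.505e+01  1.000e-02] F [ 0.5  0.2 -2.1] [0.01 0.33 0.02] 0.007266700326211414 7.775
-.018,.131,15 [-0.0011  0.0005 -0.0001 -0.0002 -0.0009 -0.001 ]
-.013,.131,8 [ 0.0006  0.0005  0.0123 -0.0002 -0.1231 -0.0009]
-.010,.130,4 [ 0.0008  0.0005  0.0203 -0.0003 -0.1929 -0.0009]
```

View pics/s8c.png

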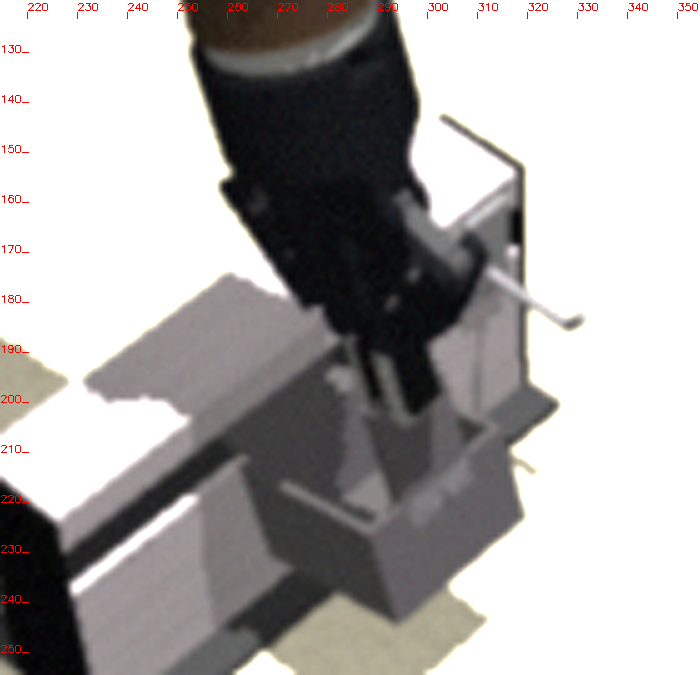

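Tilt is 15° and still free of contact. I lower further, to about 4°.

```bash

python3 -m pendant '[[[0,0,0,0.006,0,-0.06,0],[0,0,0,0.012,0,-0.123,0],[0,0,0,0.02,0,-0.19,0],[0,0,0,0.02,0,-0.19,0],[0,0,0,0.02,0,-0.19,0]]]' 70
python3 look.py 9 -.010,.130,4 -.008,.129,2 -.008,.129,1 -.007,.129,0
```

```text
time_s: 8.4
eef_pos: [0.5125, -0.0002, 0.1178]
orientation: [-0.0, 0.999, -0.002, 0.038]
contact_force: [2.2, 0.3, -0.5]
gripper_width: 0.0073
lip [-11.3  -9.4 130.8] org [52.6 -9.4 55.4] bin rpy [-0.05 -4.33  0.02] F [ 1.9 -0.8 -1.5] [-0.02 -0.6   0.01] 0.007419123070916063 8.45
-.010,.130,4 [ 0.0011  0.0006  0.0015 -0.0004 -0.0058 -0.0009]
-.008,.129,2 [ 0.0023  0.0006  0.0058 -0.0004 -0.0407 -0.0009]
-.008,.129,1 [ 0.0018  0.0006  0.0074 -0.0004 -0.0582 -0.0009]
-.007,.129,0 [ 0.0024  0.0006  0.0091 -0.0004 -0.0756 -0.0008]
```

View pics/s9c.png

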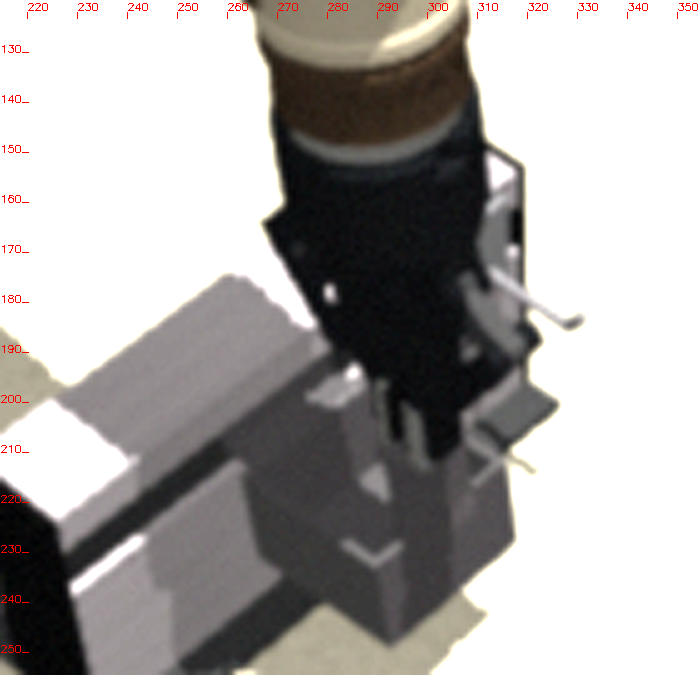

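Light heel contact: Fx +2 N, and the moment has turned. I ease the bin out 3 mm while lowering.

```bash

python3 -m pendant '[[[0,0.003,0,0.002,0,-0.01,0],[0,0.003,0,0.004,0,-0.025,0],[0,0.0035,0,0.0065,0,-0.045,0],[0,0.0035,0,0.0065,0,-0.045,0],[0,0.0035,0,0.0065,0,-0.045,0]]]' 70
python3 look.py 10 -.007,.129,1 -.007,.129,0
```

```text
time_s: 9.07
eef_pos: [0.5173, -0.0002, 0.1114]
orientation: [-0.0, 1.0, -0.002, 0.015]
contact_force: [2.6, -0.2, 2.5]
gripper_width: 0.0074
lip [ -5.8  -9.4 128.7] org [54.6 -9.4 50.5] bin rpy [-0.05 -1.7   0.03] F [ 3.5 -0.3  3.5] [ 0.   -0.78  0.03] 0.007773752486074919 9.125
-.007,.129,1 [-0.0015  0.0005  0.0008 -0.0005 -0.0122 -0.0009]
-.007,.129,0 [-0.0019  0.0005  0.0024 -0.0005 -0.0297 -0.0009]
```

The neck rests on the lower slat, at 1.7° tilt. I release and look.

```bash

python3 -m pendant '[[[0.2,0,0,0,0,0,0],[0.3,0,0,0,0,0,0],[0.5,0,0,0,0,0,0],[0.5,0,0,0,0,0,0]]]'
python3 look.py 11
```

```text
time_s: 9.62
eef_pos: [0.5157, -0.0002, 0.1107]
orientation: [-0.0, 1.0, -0.002, 0.013]
contact_force: [0.6, 0.6, -0.1]
gripper_width: 0.0427
lip [ -7.1  -9.4 128.3] org [53.  -9.4 49.9] bin rpy [-0.05 -1.54  0.02] F [ 0.1  0.1 -0.6] [ 0.01 -0.02 -0.02] 0.04272672777014088 9.675
```

View pics/s11c.png

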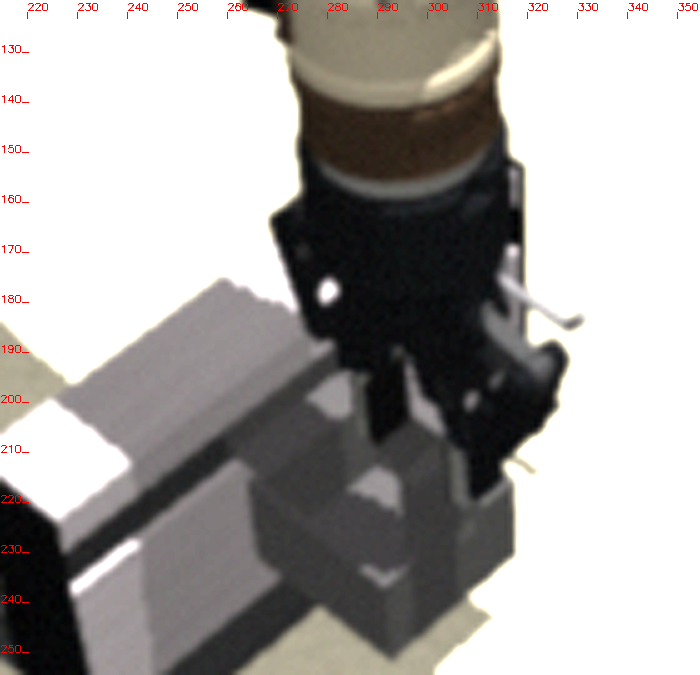

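The bin hangs free and the fingers are clear of the tab, with zero force. I retract upward and aside.

```bash

python3 -m pendant '[[[0.5,0,0,-0.01,0,0,0],[0.5,0,0,-0.03,0,0,0],[0.5,0,0,-0.06,0,0,0],[0.5,0,0,-0.1,0,0,0],[0.5,0,0,-0.15,0,0,0],[0.5,0,-0.05,-0.17,0,0,0],[0.5,0,-0.11,-0.17,0,0,0],[0.5,0,-0.17,-0.17,0,0,0],[0.5,0,-0.22,-0.17,0,0,0],[0.5,0,-0.22,-0.17,0,0,0],[0.5,0,-0.22,-0.17,0,0,0]]]'
python3 - <<'E'
from h import *
s=viewer.camera('scene')[:,:,::-1].copy();t=viewer.camera('top')[:,:,::-1].copy()
cv2.imwrite("pics/s12.png",s);cv2.imwrite("pics/t12.png",t)
k=4
B=Ro.from_euler('z',RH);O=RAIL+B.apply([.051,-.010,.049])
pts=np.array([(-58,30,80),(-58,-30,80),(-40,-38,50),(40,-38,50),(40,-38,0),(40,38,0),(-51,-38,0),(40,38,50),(40,18,95),(40,-18,95)])/1e3
W=O+B.apply(pts)
for n,i,x0,y0 in(('scene',s,220,130),('top',t,260,230)):
    crop(i,x0,y0,130,140,k,f"pics/{n}12.png",2.5 if n=='scene' else 1.7)
    r=cv2.imread(f"pics/{n}12.png")
    for j,q in enumerate(proj(n,W)):
        c=tuple(int(v) for v in (q-[x0,y0]+.5)*k);cv2.circle(r,c,2,(0,0,255),-1)
    cv2.imwrite(f"pics/{n}12.png",r)
E
```

```text
time_s: 11.05
eef_pos: [0.5125, 0.2196, 0.2814]
orientation: [0.0, 1.0, -0.002, 0.014]
contact_force: [-0.0, -0.7, -0.2]
gripper_width: 0.0426
```

View pics/scene12.png

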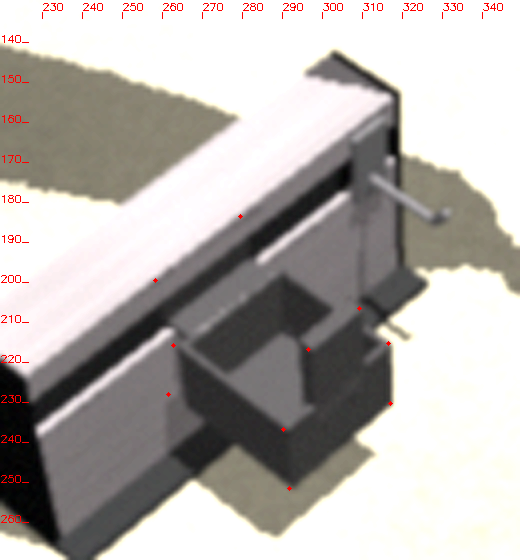

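View pics/top12.png

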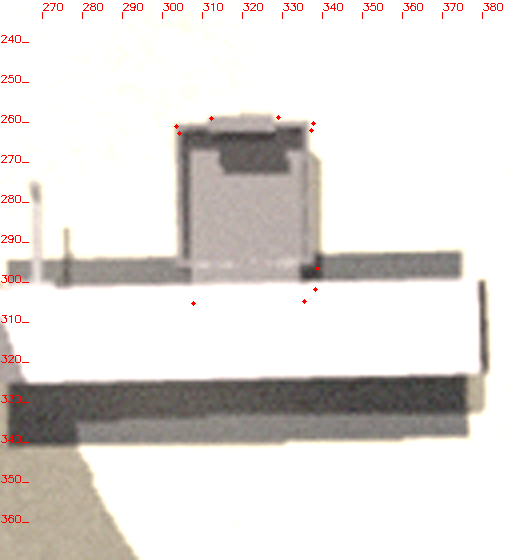

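View pics/t12.png

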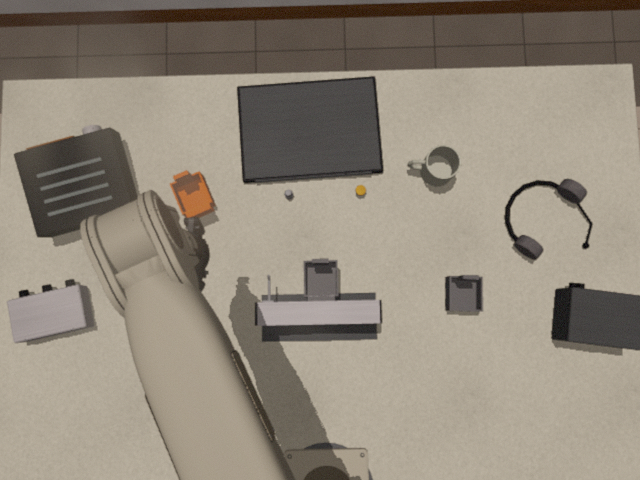

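The hung bin matches the ideal level and square pose within about 1 px in both views, with rim corners at scene (288,236) and (261,215) and its tab at top (318,261). The plain bin is unmoved at top (464,294), and the arm is clear.

```bash
python3 -c "
from bench import workorder;print(workorder.close_job())"
```

```text
the job is handed in; nothing more can be done
None
```

The lipped grey bin is hanging on the rail, and I handed the job in at about 11 s of the 42 s allowed; no verdict is reported.

I gripped the bin by its front tab and carried it over the rail hook. I then tilted it 35° front up, fed the lip in at 45°, lowered the front and let go. Force readings at each stop stayed under about 5 N.

**Last checks:**
- **Hung pose:** the bin's outline matched the expected level, square pose (lip about 7 mm behind the face, underside about 49 mm up) within roughly 1–2 px in both views. The lip itself is out of sight behind the upper slat, so its position is inferred from the rest of the bin.
- **Surroundings:** the plain bin and the orange look-alike stand at the same pixels as before. The gripper was about 0.2 m away with no contact force.

**Disagreement:** the two cameras placed the rail face about 3 mm apart (0.428 m and 0.431 m). I aimed for 0.4295 m. The heel touched lightly before it was level (about 2 N), so I moved the bin out 3.5 mm before releasing it.

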